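Index the camera arm to the next plate

ROBOT

A 6-joint arm with a two-finger parallel gripper is mounted at the origin on the work surface. World frame = base frame: x ahead of the robot, y to its left, z up, the work surface at z = 0. Lengths are in mm, angles in rad, forces in N, time in s.
With the tool pointing down it reaches from about 350 to 725 mm from the base axis. Payload 4.3 kg.
Tool frame: the origin (TCP) lies at the very end of the fingers, on their centre line; the grasp point (between the pads) lies 19 mm behind it; z points along the fingers, y is the direction in which the jaws open and shut (so a half turn about z gives the same grasp; the last joint's range is limited). The gripper opens to 85 mm and grips with 20 to 120 N. Pads are 22 mm wide; open, the fingers measure 114 mm over their backs; the gripper's body (76 mm by 85 mm) begins 54 mm behind the grasp point. The pads swing forward as they close: fully open they stand 13 mm farther back than shut.
Start: joints at [-1.297, 0.377, 0.081, 1.274, 0, 1.46], TCP at [215.32, -533.202, 231.329] pointing down, gripper open.
Joint ranges: [-2.72, 2.72], [-0.84, 1.66], [-1.02, 1.22], [-1.77, 2.12], [-1.37, 1.28], [-3.14, 3.14]. Speed limits (rad/s): [2.57, 2.57, 3.14, 3.14, 3.14, 3.14].

INTERFACE

Orientations are given as a rotation vector (axis times angle).
In Python, from cell import monitor, optics, job gives the robot as it stands.
- The arm moves only by the tool jog_arm, never from a script. Its argument "steps" is a list of rows, each a list of 5 numbers: the finger opening in m, from 0 to 0.0854, then the shift along the tool's x, y, z in m, then the turn about the tool's z in rad. In form: [[hand, dx, dy, dz, spin], ...]. A call has exactly 8 rows; each row shifts and turns the commanded pose from where the row before left it, along the tool's axes as they then stand; what a row does not reach is not made up. A row lasts 1/12 s, in which the tool goes at most 41.7 mm and 7.16 degrees, less where a joint would pass 70% of its speed; a pose out of reach is approached as far as the arm can. A call is refused whole if a number of a shift passes 0.0417 or a number of a turn 0.125, either way. A call with a gripper value outside its range is refused whole. The fingers move at their own pace and stop on an object; "grip_force" is the grip in N (left out, the last holds). Time passes only in rows, so rows that do not move let the fingers close, or fill a call up. It gives the time, the measured TCP pose, the force and the opening at its end, in the units of the state.
- monitor.get_state(): the state, without advancing time (a new reading comes with each control period).
- optics.get_image(name): name is "scene" or "top"; returns a dict with "frame" (400x640x3 uint8, red, green, blue), "camera_matrix" (3x3 intrinsics, pixels), "D" ([k1, k2, p1, p2, k3] as OpenCV has them; the pictures are not rectified), "xyz" and "rotation" of the camera in the world. Camera axes: x right, y down, z forward; pixel columns grow to the right and rows downward; lengths in mm; the calibration is good to about 2 mm. A picture is of the moment at which its call begins. There is no depth.
- job.finish_job(): hands the job in, once; it reports no verdict.
The state is a dict: "clock": time; "q": joint angles; "joint_velocities": joint speeds; "effort": joint torques, N m; "position": TCP position; "tool_rot": TCP orientation; "wrist_force": force on the tool from outside, world axes, zero at the start; "wrist_torque": the same for the moment, N m; "gripper_width": opening from 0.0 (shut) to 1.0 (fully open).
Only numpy, scipy, OpenCV 4.12 (cv2) and the standard library are available. Lean on these libraries where they do the work, as an engineer would, in place of code of your own. Each camera call takes 0.05 s, during which the arm holds its last target.

TASK

The camera arm of the plate-imaging station is pinned over the middle nest. Hook a fingertip under the red pull ring to lift the spring index pin, swing the arm exactly one hole sideways so that the camera stands over the black plate, and let the pin drop fully home in that hole. Be gentle with the mechanism, do not swing the wrong way or past the hole, do not pick up or shift any plate or other labware, and finish clear of everything.

Things in the scene. Friction and masses are not known exactly. Their poses are not given: they have to be found in the camera images.
- station: Fixed grey base plate. Origin on the arm's upright pivot axis, at deck level; x runs from the pivot (robot's side) to the middle nest, y towards the left nest, z up. Pivot post with arm hub (64 mm across, top 135 mm above the deck). Three plate nests, centres 280 mm from the pivot at -22, 0 and 22 degrees: under the camera when the pin is in those holes.
- index_plate (a point): Middle hole, on the top face, of the level fan-shaped aluminium index plate (105 to 155 mm from the pivot axis, top 100 mm above the deck). Five 12 mm holes on a circle of 130 mm radius about the pivot, 22 degrees (0.384 rad) apart, at -44, -22, 0, 22 and 44 degrees from the station's x axis.
- swing_arm (a joint): Angle of the blue camera arm about the pivot (rad): 0 over the middle nest, positive to the left seen from the robot (counter-clockwise from above); holes at -0.768, -0.384, 0, 0.384, 0.768. Starts pinned at 0 (play about 0.007). With the pin up it turns with light friction (about 2 N at the ring) and stays where left. A bar 30 mm wide, top 122 mm above the deck.
- index_pin (a joint): Height of the upright spring pin above fully home (m): 0 home, 0.016 upper stop. 10 mm thick, round nose, 9 mm deep in its hole; from 0.010 up it is clear and the arm is free. Let down between holes it rides on the index plate at about 0.009 and springs home when it comes over a hole. The spring pulls down with about 5 N at home, 9 N at the top.
- ring_centre (a point): Centre of the red pull ring, fixed upright on the pin 130 mm from the pivot axis; 183 mm above the deck with the pin home, rises with it. 6 mm round bar, 48 mm across inside, 60 mm outside; does not turn on the pin. x: axis of its opening, level, outwards along the arm; y level in the ring's plane; z up. Free space for a tilted gripper on the pivot side and above.
- lens (a point): Centre of the underside of the camera's white ring light (86 mm across), 280 mm from the pivot axis near the outer end of the arm, 78 mm above the deck. The black camera body on the arm there reaches 186 mm above the deck.
- black_plate_centre (a point): Centre of the black 24-well plate (128 x 86 x 14 mm), which lies loose in the left or the right nest, its long side along the station's x axis. The camera must end over it.
- white_plate_centre (a point): Centre of the white 24-well plate of the same size, in the nest opposite the black one. Leave it alone.
- blue_plate_centre (a point): Centre of the blue 24-well plate of the same size in the middle nest. Leave it alone.
- trough_centre (a point): Centre of a white two-lane reagent trough (128 x 86 x 40 mm) beside the station's post. Leave it alone.
- tube_rack_centre (a point): Centre of an orange tube rack with capped tubes (120 x 80 x 44 mm) beside the station's post. Leave it alone.
- tip_box_centre (a point): Centre of a blue pipette-tip box (122 x 84 x 61 mm) on the deck left of the nests. Leave it alone.
- bottle_centre (a point): Centre of an amber bottle (64 mm wide, 130 mm tall) on the deck right of the nests. Leave it alone.
There are look-alikes about, which are no part of the job. There is more than one size of the part that bears black_plate_centre; the job needs the largest.

How it is judged (in metres and radians):
On the way, in this order (a step that is already met when the one before it is completed fails the run):
1. the pin is lifted clear of its hole while the arm still stands over the middle nest (value of joint index_pin above 0.0092 m and value of joint swing_arm between -0.1 and 0.1 rad), for 0.05 s.
2. the pin is fully home in the next hole, with the camera over the black plate (horizontal distance between lens and black_plate_centre below 0.008 m and value of joint index_pin below 0.002 m), for 0.2 s.
At the end, for the whole second after the job is handed in: The index pin is home (within 2 mm) in the hole next to the starting one, the camera stands still over the centre of the black plate (within 8 mm), and every plate and piece of labware is within 12 mm of where it was (all of step 2 and velocity of joint swing_arm between -0.03 and 0.03 rad/s and distance of each of black_plate_centre, white_plate_centre, blue_plate_centre, trough_centre, tube_rack_centre, tip_box_centre, bottle_centre from where it was at the start of the episode below 0.012 m); the robot touches nothing.
It fails at once if the arm is swung the wrong way, more than half a hole away from the black plate (horizontal distance between lens and black_plate_centre above 0.16 m).
It fails at once if the arm is swung more than half a hole past the black plate (value of joint swing_arm above 0.58 rad or value of joint swing_arm below -0.58 rad).
It fails at once if a plate or another piece of labware is picked up or shifted by more than 12 mm (distance of any of black_plate_centre, white_plate_centre, blue_plate_centre, trough_centre, tube_rack_centre, tip_box_centre, bottle_centre from where it was at the start of the episode above 0.012 m).
It fails at once if the fingers press on or grip anything harder than 40 N (contact force between the fingers and anything else above 40 N).
It also fails if it takes over 50 s, if anything falls off the work surface, if the arm or the gripper's body presses on something with over 40 N, if the wrist force passes 120 N, or if a joint passes its speed limit or range.

## Working session

There is one attempt and no reset: what is moved stays moved. The work goes in short steps, Python scripts to look and compute and a tool call to move; the robot and the scene stay as the last step left them, time stands still between calls to the robot, and variables do not carry over. Pictures are saved under pics/ and viewed, and the job is handed in when it is done.

Besides the shell and the picture viewer there is one more tool, called after "Emit:" in YAML: its name, and indented under it one key for each argument. jog_arm: Moves the arm, as the interface text tells. Its arguments: {"type":"object","properties":{"steps":{"type":"array","items":{"type":"array","items":{"type":"number"}}},"grip_force":{"type":"number"}},"required":["steps"]}

```bash
mkdir -p pics; ls; python3 - <<'E'
from cell import monitor, optics, job
import cv2,json
print(monitor.get_state())
for n in("scene","top"):
    d=optics.get_image(n)
    cv2.imwrite(f"pics/{n}0.png",d["frame"][:,:,::-1])
    print(n,d["camera_matrix"],d["D"],d["xyz"],d["rotation"])
E
```

```text
pics
{'clock': 0.0, 'q': array([-1.29727199e+00,  3.78067983e-01,  7.96044209e-02,  1.27437042e+00,
       -2.06300276e-05,  1.46048884e+00]), 'joint_velocities': array([ 0.00176077, -0.00147001,  0.00197155,  0.00184333, -0.00027412,
        0.00094857]), 'effort': array([-1.23443835e-03, -4.63601124e+01,  2.69877774e+01,  2.07847764e-02,
       -8.52056405e-05,  1.58320256e-05]), 'position': array([ 215.14151854, -532.52846003,  230.34972841]), 'tool_rot': array([-3.08192293e+00, -5.98840314e-01,  2.93025908e-04]), 'wrist_force': array([-0.18228308, -0.79065944,  0.79395185]), 'wrist_torque': array([-0.01026533,  0.04552398, -0.03918618]), 'gripper_width': 0.9986686610230631}
scene [[444.47150033   0.         323.08404892]
 [  0.         444.47150033 198.36284331]
 [  0.           0.           1.        ]] [-0.08307328  0.          0.          0.          0.        ] [1068.70788041 -732.52377141  958.56783176] [-2.22685295 -0.70820795  0.29886929]
top [[420.53054124   0.         315.66442945]
 [  0.         420.53054124 207.45046359]
 [  0.           0.           1.        ]] [-0.10920087  0.          0.          0.          0.        ] [ 510.76111986   -1.53816897 1147.65518608] [-2.19904658  2.19329319 -0.02913612]
```

View pics/scene0.png

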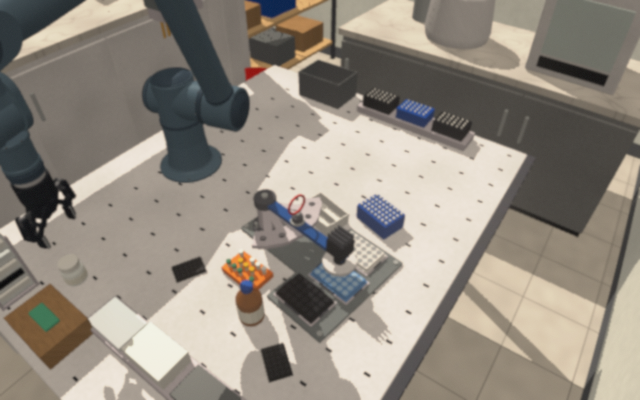

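View pics/top0.png

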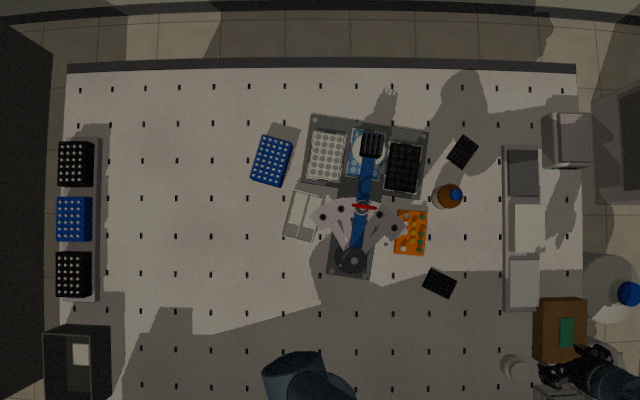

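Black candidates in the top view: the nest plate (402,167), small loose plates at (463,151) and (439,283), and boxes in the left rack at (75,163) and (73,275). By the description it is the one in the nest, (402,167), on the robot's right, so the swing is negative. I'll check that in a close crop.

```bash
python3 - <<'E'
import cv2
a=cv2.imread("pics/top0.png")[100:290,270:480]
cv2.imwrite("pics/top0c.png",cv2.resize(a,None,fx=3.1,fy=3.1,interpolation=cv2.INTER_CUBIC))
a=cv2.imread("pics/scene0.png")[175:345,210:420]
cv2.imwrite("pics/scene0c.png",cv2.resize(a,None,fx=3.5,fy=3.5,interpolation=cv2.INTER_CUBIC))
E
```

```text
(no output)
```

View pics/top0c.png

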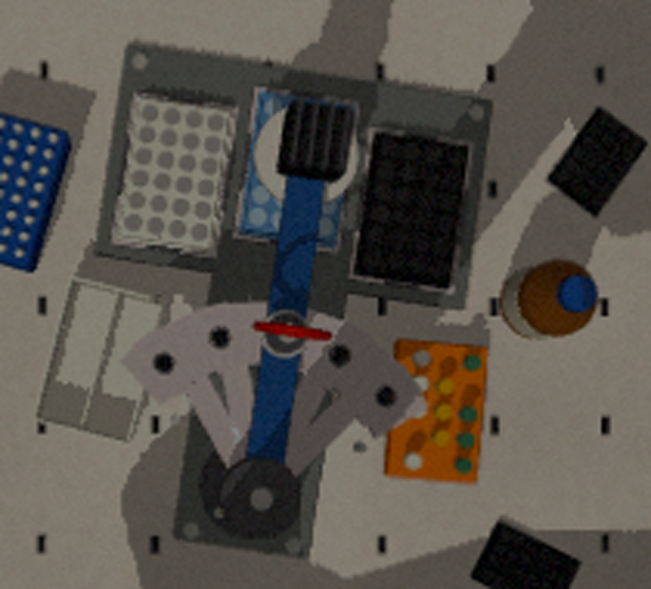

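View pics/scene0c.png

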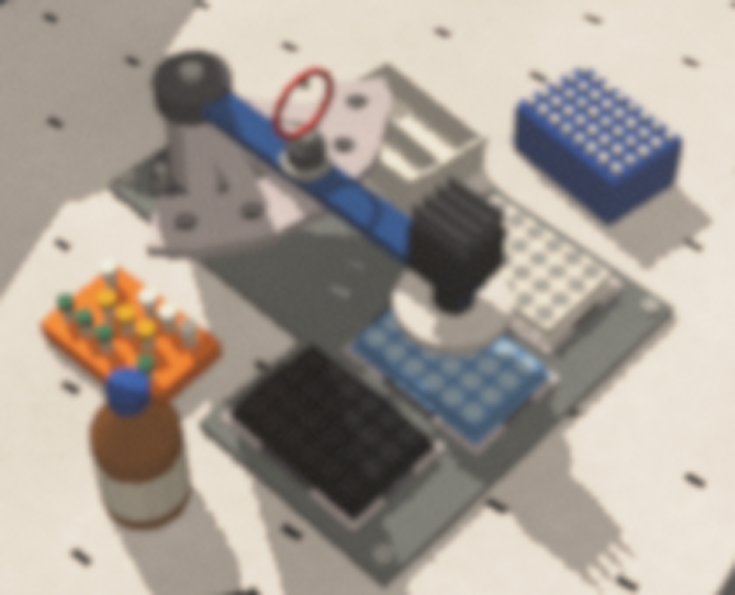

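```bash
cat > h.py <<'E'
import numpy as np, cv2
from scipy.spatial.transform import Rotation as R
K={'scene':np.array([[444.47150033,0,323.08404892],[0,444.47150033,198.36284331],[0,0,1]]),'top':np.array([[420.53054124,0,315.66442945],[0,420.53054124,207.45046359],[0,0,1]])}
D={'scene':np.array([-0.08307328,0,0,0,0]),'top':np.array([-0.10920087,0,0,0,0])}
C={'scene':np.array([1068.70788041,-732.52377141,958.56783176]),'top':np.array([510.76111986,-1.53816897,1147.65518608])}
W={'scene':R.from_rotvec([-2.22685295,-0.70820795,0.29886929]).as_matrix(),'top':R.from_rotvec([-2.19904658,2.19329319,-0.02913612]).as_matrix()}
def ray(n,u,v):
    p=cv2.undistortPoints(np.array([[[u,v]]],float),K[n],D[n])[0,0]
    return W[n]@np.array([p[0],p[1],1])
def atz(n,u,v,z):
    r=ray(n,u,v); return C[n]+r*(z-C[n][2])/r[2]
def proj(n,P):
    P=np.atleast_2d(np.array(P,float))
    Q=(P-C[n])@W[n]
    return cv2.projectPoints(Q,np.zeros(3),np.zeros(3),K[n],D[n])[0][:,0]
def tri(a,b):
    ra,rb=ray('scene',*a),ray('top',*b)
    ra/=np.linalg.norm(ra);rb/=np.linalg.norm(rb)
    s=np.linalg.lstsq(np.c_[ra,-rb],C['top']-C['scene'],rcond=None)[0]
    pa,pb=C['scene']+s[0]*ra,C['top']+s[1]*rb
    return (pa+pb)/2,np.linalg.norm(pa-pb)
T=lambda x,y:(270+x/3.1-.34,100+y/3.1-.34)
S=lambda x,y:(210+x/3.5-.36,175+y/3.5-.36)
E
python3 - <<'E'
from h import *
from scipy.optimize import least_squares
hub=atz('top',*T(260,498),135); print('hub',hub)
print('hub scene',atz('scene',*S(191,70),135))
obs=[('top',T(260,498),(0,0,135))]
for a,p in zip((44,22,-22,-44),((164,363),(220,337),(340,354),(386,396))):
    a=np.radians(a);obs.append(('top',T(*p),(130*np.cos(a),130*np.sin(a),100)))
obs.append(('scene',S(191,70),(0,0,135)))
for a,p in zip((44,22,-22,-44),((357,101),(343,145),(252,211),(186,222))):
    a=np.radians(a);obs.append(('scene',S(*p),(130*np.cos(a),130*np.sin(a),100)))
def P(x,l):
    c,s=np.cos(x[2]),np.sin(x[2]); return np.array([x[0]+c*l[0]-s*l[1],x[1]+s*l[0]+c*l[1],x[3]+l[2]])
f=lambda x:np.concatenate([proj(n,P(x,l))[0]-p for n,p,l in obs])
r=least_squares(f,[400,-80,0,0]);print(r.x);print(r.fun.reshape(-1,2).round(1))
print('ring exp',P(r.x,(130,0,183)),'ring tri',tri(S(303,104),T(292,330)))
print('ring radial',np.c_[proj('top',P(r.x,(130,0,183))),proj('scene',P(r.x,(130,0,183)))])
print('black',atz('top',*T(412,208),14+5),'exp',[P(r.x,(280*np.cos(a),280*np.sin(a),14)) for a in (-.384,.384)])
E
```

```text
hub [422.85227815 -80.74921734 135.        ]
hub scene [422.31047    -82.74932652 135.        ]
[ 4.22310047e+02 -8.19038251e+01 -1.46934444e-01  6.18388297e-02]
[[ 0.5  0.2]
 [ 0.  -0.1]
 [ 0.1  0.1]
 [-0.   0.4]
 [ 0.   0.1]
 [ 0.2 -0.2]
 [ 0.1  0.2]
 [ 0.5 -0.1]
 [ 0.1  0. ]
 [ 0.1  0.1]]
ring exp [ 550.90923782 -100.93664437  183.06183883] ring tri (array([ 550.57703485, -101.0844373 ,  183.29092105]), np.float64(1.5163881301959055))
ring radial [[363.98223468 206.23171108 296.65424014 204.43827094]]
black [ 664.87254436 -222.80178395   19.        ] exp [array([ 663.7636517 , -223.67884739,   14.06183883]), array([694.47881605, -16.14546946,  14.06183883])]
```

The close crop confirms it: the largest black plate (crop 412,208) is in the right nest, so the swing is -0.384. The fit residuals are under 0.5 px. The pivot is at (422.3,-81.9) with yaw -0.147, and the ring centre at (551,-101,183).

The interface gives no tilt, since the tool stays vertical and only spins. I'll pinch the top of the ring lightly with the jaws along the arm instead of hooking it. First I'll move above the ring.

Emit:
jog_arm:
  steps:
    - [0.04,0.012,-0.007,-0.005,0]
    - [0.04,0.028,-0.016,-0.005,0]
    - [0.04,0.03,-0.0175,-0.005,0]
    - [0.04,0.03,-0.0175,-0.005,0]
    - [0.04,0.03,-0.0175,-0.005,0]
    - [0.04,0.03,-0.0175,-0.005,0]
    - [0.04,0.03,-0.0175,-0.005,0]
    - [0.04,0.03,-0.0175,-0.005,0]
  grip_force: 20

```text
clock: 0.77
position: [372.2, -329.8, 271.7]
tool_rot: [-3.084, -0.599, -0.0]
wrist_force: [0.5, -1.4, 0.5]
gripper_width: 0.469
```

Emit:
jog_arm:
  steps:
    - [0.04,0.03,-0.0175,0,-0.12]
    - [0.04,0,0,0,-0.12]
    - [0.04,0,0,0,-0.12]
    - [0.04,0,0,0,-0.12]
    - [0.04,0,0,0,-0.12]
    - [0.04,0,0,0,-0.12]
    - [0.04,0,0,0,-0.12]
    - [0.04,0,0,0,-0.12]

```text
clock: 1.43
position: [392.6, -303.7, 271.3]
tool_rot: [-2.452, -1.963, -0.0]
wrist_force: [0.8, -0.4, -0.2]
gripper_width: 0.469
```

```bash
cat > st.py <<'E'
from h import *
from cell import monitor
s=monitor.get_state()
M=R.from_rotvec(s['tool_rot']).as_matrix()
p=s['position']
print('t',s['clock'],'p',p.round(1),'q',s['q'].round(2),'F',s['wrist_force'].round(2),'Tq',s['wrist_torque'].round(2),'w',round(s['gripper_width']*85.4,2))
print('yaw of tool y',np.arctan2(M[1,1],M[0,1]),'z',M[:,2].round(4))
def rel(t): print('need tool shift mm to',t,(M.T@(np.array(t)-p)).round(1))
E
python3 - <<'E'
from st import *
rel((550.8,-101,270))
E
```

```text
t 1.4333 p [ 392.6 -303.7  271.3] q [-0.79  0.21 -0.05  1.32  0.    1.  ] F [ 0.82 -0.45 -0.16] Tq [0.02 0.01 0.01] w 40.05
yaw of tool y -0.22053768570729765 z [-2.e-04  6.e-04 -1.e+00]
need tool shift mm to (550.8, -101, 270) [232.3 110.    1.4]
```

Emit:
jog_arm:
  steps:
    - [0.03,0.015,0.0071,0,0]
    - [0.03,0.034,0.016,0,0]
    - [0.03,0.034,0.016,0,0]
    - [0.03,0.034,0.016,0,0]
    - [0.03,0.034,0.016,0,0]
    - [0.03,0.034,0.016,0,0]
    - [0.03,0.032,0.016,0,0]
    - [0.03,0.0153,0.0069,0,-0.073]

```text
clock: 2.1
position: [553.7, -98.8, 271.1]
tool_rot: [-2.38, -2.049, -0.002]
wrist_force: [1.2, -0.6, -0.6]
gripper_width: 0.35
```

```bash
python3 - <<'E'
from st import *
rel((550.8,-101,270))
from cell import optics
for n,(y0,y1,x0,x1) in dict(scene=(140,300,210,400),top=(130,290,270,460)).items():
    f=optics.get_image(n)['frame'][y0:y1,x0:x1,::-1]
    cv2.imwrite(f'pics/{n}1.png',cv2.resize(f,None,fx=3.5,fy=3.5,interpolation=cv2.INTER_CUBIC))
E
```

```text
t 2.1 p [553.7 -98.8 271.1] q [-0.29  0.35  0.14  1.36  0.    1.43] F [ 1.19 -0.56 -0.57] Tq [-0.04  0.01  0.  ] w 29.92
yaw of tool y -0.14894561571258014 z [ 5.0e-04  1.6e-03 -1.0e+00]
need tool shift mm to (550.8, -101, 270) [-2.6 -2.6  1.1]
```

View pics/scene1.png

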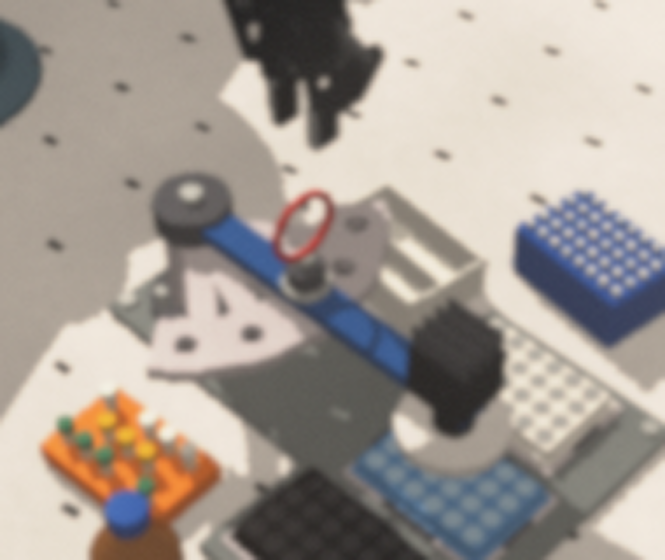

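The two fingertips, at about (283,120) and (320,143) in the crop, stand over the ring at (304,226) on either side of its plane. I'll centre and descend.

Emit:
jog_arm:
  steps:
    - [0.03,-0.0026,-0.0026,0,0]
    - [0.03,0,0,0.008,0]
    - [0.03,0,0,0.012,0]
    - [0.03,0,0,0.012,0]
    - [0.03,0,0,0.008,0]
    - [0.03,0,0,0,0]
    - [0.03,0,0,0,0]
    - [0.03,0,0,0,0]

```text
clock: 2.87
position: [549.0, -105.8, 231.8]
tool_rot: [2.386, 2.042, 0.0]
wrist_force: [-0.3, -1.4, -0.6]
gripper_width: 0.352
```

```bash
python3 - <<'E'
from st import *
rel((550.8,-101,197))
from cell import optics
for n,(y0,y1,x0,x1) in dict(scene=(140,260,240,380),top=(150,270,300,440)).items():
    f=optics.get_image(n)['frame'][y0:y1,x0:x1,::-1]
    cv2.imwrite(f'pics/{n}2.png',cv2.resize(f,None,fx=4.5,fy=4.5,interpolation=cv2.INTER_CUBIC))
E
```

```text
t 2.8667 p [ 549.  -105.8  231.8] q [-0.3   0.34  0.03  1.26 -0.    1.42] F [-0.28 -1.38 -0.57] Tq [-0.04  0.01  0.02] w 30.04
yaw of tool y -0.15507842130389887 z [ 6.e-04 -3.e-04 -1.e+00]
need tool shift mm to (550.8, -101, 197) [ 5.   1.  34.8]
```

View pics/scene2.png

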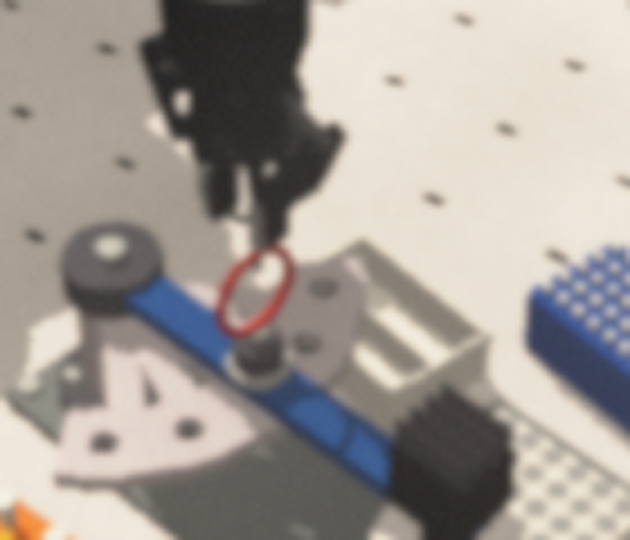

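View pics/top2.png

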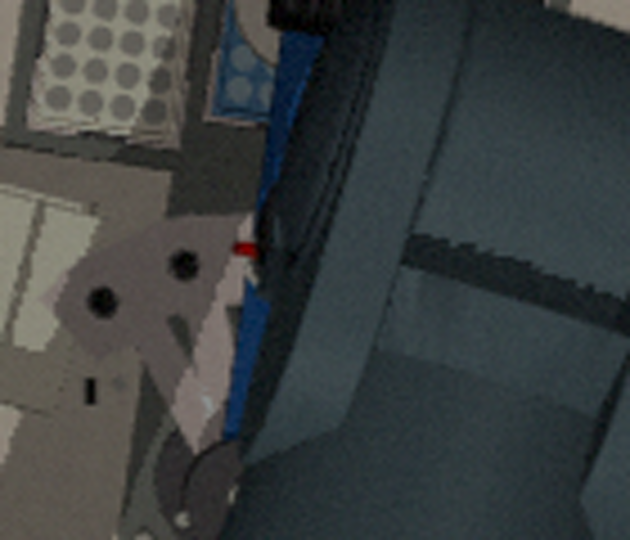

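The tips are above the ring and straddle its plane (scene crop 255,290). The earlier offset was mostly lag, so I'll correct by the settled reading and go down around the bar.

Emit:
jog_arm:
  steps:
    - [0.03,0.005,0.001,0,-0.008]
    - [0.03,0,0,0,0]
    - [0.03,0,0,0.008,0]
    - [0.03,0,0,0.01,0]
    - [0.03,0,0,0.01,0]
    - [0.03,0,0,0.007,0]
    - [0.03,0,0,0,0]
    - [0.03,0,0,0,0]

```text
clock: 3.63
position: [550.1, -100.3, 195.2]
tool_rot: [-2.376, -2.052, 0.002]
wrist_force: [-0.1, 0.2, 0.1]
gripper_width: 0.354
```

Emit:
jog_arm:
  steps:
    - [0.022,0,0,0,0]
    - [0.018,0,0,0,0]
    - [0.016,0,0,0,0]
    - [0.014,0,0,0,0]
    - [0.013,0,0,0,0]
    - [0.012,0,0,0,0]
    - [0.012,0,0,0,0]
    - [0.012,0,0,0,0]

```text
clock: 4.3
position: [550.9, -100.5, 196.4]
tool_rot: [2.377, 2.053, -0.0]
wrist_force: [0.7, -0.9, -0.3]
gripper_width: 0.141
```

```bash
python3 - <<'E'
from st import *
rel((550.8,-101,196))
from cell import optics
for n,(y0,y1,x0,x1) in dict(scene=(160,240,260,350)).items():
    f=optics.get_image(n)['frame'][y0:y1,x0:x1,::-1]
    cv2.imwrite(f'pics/{n}3.png',cv2.resize(f,None,fx=7,fy=7,interpolation=cv2.INTER_CUBIC))
E
```

```text
t 4.3 p [ 550.9 -100.5  196.4] q [-0.29  0.36 -0.04  1.17 -0.    1.42] F [ 0.7  -0.94 -0.32] Tq [ 0.02 -0.   -0.  ] w 12.0
yaw of tool y -0.14602441963985632 z [ 1.e-04 -1.e-04 -1.e+00]
need tool shift mm to (550.8, -101, 196) [-0.5 -0.   0.4]
```

View pics/scene3.png

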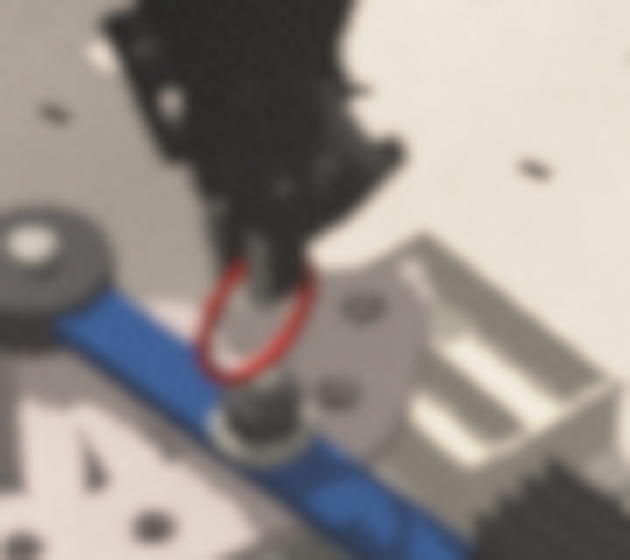

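The jaws now straddle the ring top (crop 270,270) with 3 mm clearance each side and no force reading. Next I'll close gently.

Emit:
jog_arm:
  steps:
    - [0.011,0,0,0,0]
    - [0.01,0,0,0,0]
    - [0.009,0,0,0,0]
    - [0.008,0,0,0,0]
    - [0.007,0,0,0,0]
    - [0.006,0,0,0,0]
    - [0.006,0,0,0,0]
    - [0.006,0,0,0,0]
  grip_force: 20

```text
clock: 5.02
position: [550.7, -100.5, 196.3]
tool_rot: [-2.377, -2.053, 0.0]
wrist_force: [-1.1, 0.1, 1.3]
gripper_width: 0.069
```

Emit:
jog_arm:
  steps:
    - [0.0055,0,0,0,0]
    - [0.005,0,0,0,0]
    - [0.0045,0,0,0,0]
    - [0.004,0,0,0,0]
    - [0.004,0,0,0,0]
    - [0.004,0,0,0,0]
    - [0.004,0,0,0,0]
    - [0.004,0,0,0,0]

```text
clock: 5.68
position: [550.7, -100.4, 196.3]
tool_rot: [-2.377, -2.053, 0.0]
wrist_force: [-1.4, 0.0, 0.1]
gripper_width: 0.058
```

```bash
python3 -c "import st"
```

```text
t 5.6833 p [ 550.7 -100.4  196.3] q [-0.29  0.36 -0.04  1.17 -0.    1.42] F [-1.35  0.03  0.07] Tq [0.03 0.39 0.01] w 4.92
yaw of tool y -0.1460080380785254 z [-3.e-04 -0.e+00 -1.e+00]
```

Emit:
jog_arm:
  steps:
    - [0.004,0,0,-0.001,0]
    - [0.004,0,0,-0.001,0]
    - [0.004,0,0,-0.001,0]
    - [0.004,0,0,0,0]
    - [0.004,0,0,0,0]
    - [0.004,0,0,0,0]
    - [0.004,0,0,0,0]
    - [0.004,0,0,0,0]

```text
clock: 6.35
position: [550.7, -100.4, 199.1]
tool_rot: [-2.377, -2.053, 0.001]
wrist_force: [-0.8, -0.6, -5.4]
gripper_width: 0.06
```

```bash
python3 -c "import st"
```

```text
t 6.35 p [ 550.7 -100.4  199.1] q [-0.29  0.36 -0.03  1.18 -0.    1.42] F [-0.77 -0.62 -5.42] Tq [-0.06  0.03 -0.  ] w 5.11
yaw of tool y -0.1460320984730493 z [-6.e-04  0.e+00 -1.e+00]
```

It holds: -5.4 N matches the spring. Lifting on to about 13 mm.

Emit:
jog_arm:
  steps:
    - [0.003,0,0,0,0]
    - [0.003,0,0,-0.0015,0]
    - [0.003,0,0,-0.002,0]
    - [0.003,0,0,-0.0025,0]
    - [0.003,0,0,-0.0025,0]
    - [0.003,0,0,-0.0015,0]
    - [0.003,0,0,0,0]
    - [0.003,0,0,0,0]

```text
clock: 7.02
position: [550.7, -100.4, 209.1]
tool_rot: [-2.377, -2.053, 0.001]
wrist_force: [-0.9, -0.8, -8.3]
gripper_width: 0.057
```

```bash
python3 - <<'E'
from st import *
from cell import optics
f=optics.get_image('scene')['frame'][160:240,260:350,::-1]
cv2.imwrite('pics/scene4.png',cv2.resize(f,None,fx=7,fy=7,interpolation=cv2.INTER_CUBIC))
E
```

```text
t 7.0167 p [ 550.7 -100.4  209.1] q [-0.29  0.35 -0.01  1.21 -0.    1.42] F [-0.9  -0.75 -8.32] Tq [-0.06  0.16  0.01] w 4.88
yaw of tool y -0.14599537443550767 z [-5.e-04  0.e+00 -1.e+00]
```

View pics/scene4.png

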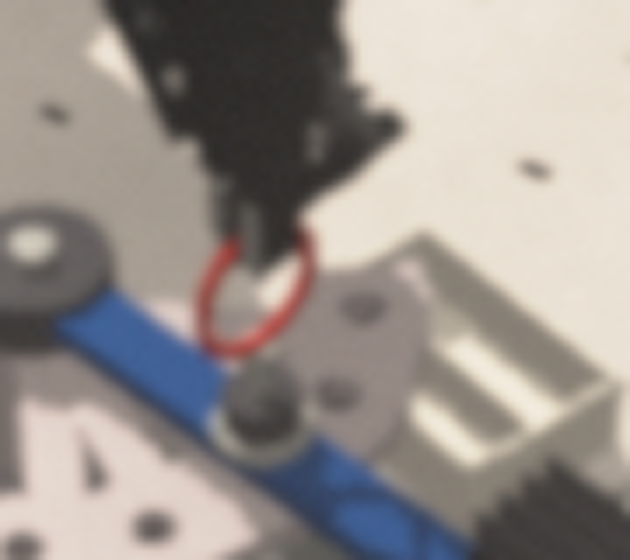

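The ring has risen (its bottom went from crop y≈380 to 350), with the pin at about 12.8 mm. Now I'll swing right along the arc of 130 mm radius.

Emit:
jog_arm:
  steps:
    - [0.003,-0.00195,0,0,0.015]
    - [0.003,-0.0039,-6e-05,0,0.03]
    - [0.003,-0.0052,-0.0001,0,0.04]
    - [0.003,-0.0052,-0.0001,0,0.04]
    - [0.003,-0.0052,-0.0001,0,0.04]
    - [0.003,-0.0052,-0.0001,0,0.04]
    - [0.003,-0.0039,-6e-05,0,0.03]
    - [0.003,-0.00195,0,0,0.015]

```text
clock: 7.73
position: [542.1, -132.2, 209.2]
tool_rot: [-2.617, -1.738, 0.0]
wrist_force: [-0.1, 1.9, -7.8]
gripper_width: 0.062
```

```bash
cat >> st.py <<'E'
a0=-.146934
d=p[:2]-np.array([422.31,-81.9]); a=np.arctan2(d[1],d[0])
print('radius',np.hypot(*d).round(2),'swing est',round(a-a0,4),'tool yaw swing',round(np.arctan2(M[1,1],M[0,1])-a0,4))
E
python3 -c "import st"
```

```text
t 7.7333 p [ 542.1 -132.2  209.2] q [-0.35  0.35 -0.02  1.2  -0.    1.62] F [-0.09  1.88 -7.83] Tq [0.32 0.1  0.04] w 5.28
yaw of tool y -0.39867213497677767 z [-1.e-04  0.e+00 -1.e+00]
radius 129.92 swing est -0.2509 tool yaw swing -0.2517
```

Emit:
jog_arm:
  steps:
    - [0.003,-0.00195,0,0,0.015]
    - [0.003,-0.00325,-4e-05,0,0.025]
    - [0.003,-0.0039,-6e-05,0,0.03]
    - [0.003,-0.0039,-6e-05,0,0.03]
    - [0.003,-0.0026,-3e-05,0,0.02]
    - [0.003,-0.00143,0,0,0.011]
    - [0.003,0,0,0,0]
    - [0.003,0,0,0,0]

```text
clock: 8.4
position: [534.5, -147.6, 209.3]
tool_rot: [2.723, 1.565, -0.002]
wrist_force: [-0.3, -0.7, -8.3]
gripper_width: 0.059
```

```bash
python3 - <<'E'
from st import *
from cell import optics
f=optics.get_image('scene')['frame'][175:325,220:400,::-1]
cv2.imwrite('pics/scene5.png',cv2.resize(f,None,fx=4,fy=4,interpolation=cv2.INTER_CUBIC))
E
```

```text
t 8.4 p [ 534.5 -147.6  209.3] q [-0.38  0.34 -0.03  1.2  -0.    1.72] F [-0.25 -0.69 -8.3 ] Tq [-0.13  0.15 -0.07] w 5.02
yaw of tool y -0.5276241345050596 z [-4.0e-04 -1.3e-03 -1.0e+00]
radius 129.99 swing est -0.3829 tool yaw swing -0.3807
```

View pics/scene5.png

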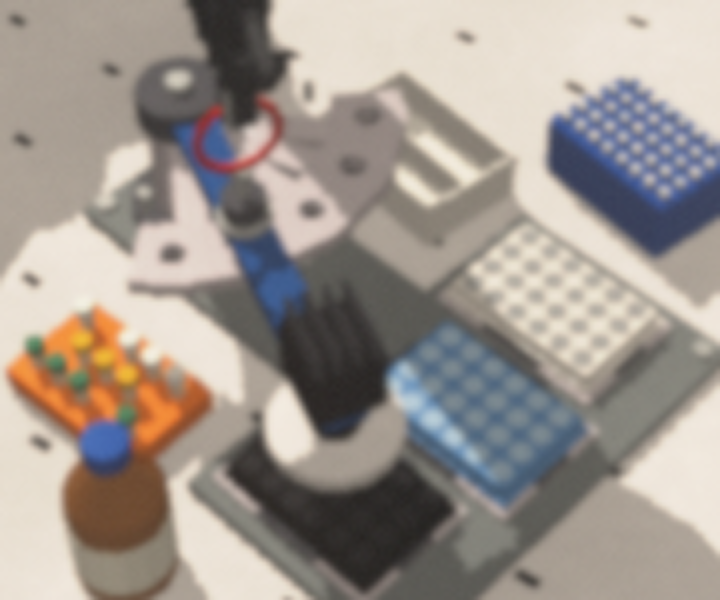

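The camera now stands over the black plate (crop 340,440). I'll lower the pin partway and check the spring force.

Emit:
jog_arm:
  steps:
    - [0.003,0,0,0.001,0]
    - [0.003,0,0,0.0015,0]
    - [0.003,0,0,0.0015,0]
    - [0.003,0,0,0.0015,0]
    - [0.003,0,0,0.001,0]
    - [0.003,0,0,0,0]
    - [0.003,0,0,0,0]
    - [0.003,0,0,0,0]

```text
clock: 9.12
position: [534.8, -147.0, 202.9]
tool_rot: [2.723, 1.566, 0.0]
wrist_force: [-0.4, -1.9, -6.8]
gripper_width: 0.057
```

```bash
python3 -c "import st"
```

```text
t 9.1167 p [ 534.8 -147.   202.9] q [-0.38  0.34 -0.04  1.19 -0.    1.72] F [-0.38 -1.94 -6.76] Tq [-0.3   0.15  0.04] w 4.86
yaw of tool y -0.5269425371638495 z [ 2.e-04 -3.e-04 -1.e+00]
radius 129.98 swing est -0.3779 tool yaw swing -0.38
```

The force of -6.8 N at about 6.6 mm means the pin is in the hole and not riding on the plate. Lowering it fully.

Emit:
jog_arm:
  steps:
    - [0.003,0,0,0.001,0]
    - [0.003,0,0,0.0015,0]
    - [0.003,0,0,0.0015,0]
    - [0.003,0,0,0.0012,0]
    - [0.003,0,0,0.0008,0]
    - [0.003,0,0,0.0004,0]
    - [0.003,0,0,0,0]
    - [0.003,0,0,0,0]

```text
clock: 9.78
position: [534.8, -147.0, 196.5]
tool_rot: [2.723, 1.566, 0.0]
wrist_force: [-0.7, -2.2, -5.2]
gripper_width: 0.057
```

```bash
python3 -c "import st"
```

```text
t 9.7833 p [ 534.8 -147.   196.5] q [-0.38  0.35 -0.05  1.17 -0.    1.72] F [-0.68 -2.24 -5.15] Tq [-0.29  0.2  -0.02] w 4.84
yaw of tool y -0.5270327529702755 z [ 3.e-04 -2.e-04 -1.e+00]
radius 130.01 swing est -0.3779 tool yaw swing -0.3801
```

Essentially home (0.2 mm up). Now I'll open slowly and let it seat.

Emit:
jog_arm:
  steps:
    - [0.0045,0,0,0,0]
    - [0.006,0,0,0,0]
    - [0.008,0,0,0,0]
    - [0.011,0,0,0,0]
    - [0.015,0,0,0,0]
    - [0.02,0,0,0,0]
    - [0.025,0,0,0,0]
    - [0.03,0,0,0,0]

```text
clock: 10.45
position: [534.9, -147.0, 196.6]
tool_rot: [2.723, 1.566, 0.001]
wrist_force: [0.4, -0.0, -0.2]
gripper_width: 0.352
```

```bash
python3 - <<'E'
from st import *
from cell import optics
f=optics.get_image('scene')['frame'][165:265,230:350,::-1]
cv2.imwrite('pics/scene6.png',cv2.resize(f,None,fx=6,fy=6,interpolation=cv2.INTER_CUBIC))
E
```

```text
t 10.45 p [ 534.9 -147.   196.6] q [-0.38  0.35 -0.05  1.17  0.    1.72] F [ 0.37 -0.01 -0.18] Tq [-0.   -0.03 -0.02] w 30.07
yaw of tool y -0.5269368823734972 z [ 5.e-04 -1.e-04 -1.e+00]
radius 130.02 swing est -0.3773 tool yaw swing -0.38
```

View pics/scene6.png

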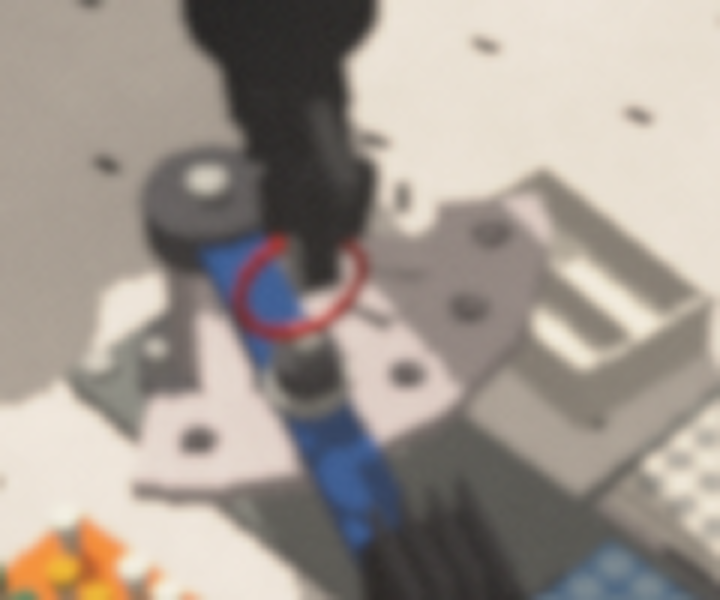

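The force is zero and the jaws are open on both sides of the ring, which sits low on the pin knob (crop 300,290). Next I'll go up, then back away so the view is clear.

Emit:
jog_arm:
  steps:
    - [0.03,0,0,-0.006,0]
    - [0.03,0,0,-0.01,0]
    - [0.03,0,0,-0.012,0]
    - [0.03,0,0,-0.015,0]
    - [0.03,0,0,-0.02,0]
    - [0.03,0,0,-0.02,0]
    - [0.03,0,0,-0.015,0]
    - [0.03,0,0,-0.005,0]

```text
clock: 11.17
position: [535.9, -147.5, 303.2]
tool_rot: [2.72, 1.564, 0.005]
wrist_force: [-0.6, -1.4, 0.8]
gripper_width: 0.354
```

Emit:
jog_arm:
  steps:
    - [0.03,0,-0.01,0,0]
    - [0.03,0,-0.02,0,0]
    - [0.03,0,-0.025,0,0]
    - [0.03,0,-0.025,0,0]
    - [0.03,0,-0.025,0,0]
    - [0.03,0,-0.02,0,0]
    - [0.03,0,-0.01,0,0]
    - [0.03,0,0,0,0]

```text
clock: 11.83
position: [416.6, -78.2, 299.8]
tool_rot: [2.723, 1.567, 0.0]
wrist_force: [0.0, 0.4, -0.2]
gripper_width: 0.351
```

```bash
python3 - <<'E'
from st import *
from cell import optics
f=optics.get_image('scene')['frame'][:,:,::-1]
cv2.imwrite('pics/scene7.png',cv2.resize(f[175:345,210:420],None,fx=3.5,fy=3.5,interpolation=cv2.INTER_CUBIC))
f=optics.get_image('top')['frame'][:,:,::-1]
cv2.imwrite('pics/top7.png',cv2.resize(f[100:290,270:480],None,fx=3.1,fy=3.1,interpolation=cv2.INTER_CUBIC))
for sw in(0,-.384):
  a=-.14693+sw
  for h in (0,.009):
    print(sw,h,'ring px in scene crop',(proj('scene',[422.31+130*np.cos(a),-81.9+130*np.sin(a),183+h*1000])[0]-[209.64,174.64])*3.5)
E
```

```text
t 11.8333 p [416.6 -78.2 299.8] q [-0.34  0.06 -0.15  1.36  0.    1.76] F [ 0.05  0.4  -0.24] Tq [ 0.04 -0.03  0.01] w 29.99
yaw of tool y -0.5262153267748657 z [ 1.e-04 -0.e+00 -1.e+00]
radius 6.82 swing est 2.7119 tool yaw swing -0.3793
0 0 ring px in scene crop [304.55637433 104.35253302]
0 0.009 ring px in scene crop [304.14963835  95.28366429]
-0.384 0 ring px in scene crop [245.89049053 132.00333117]
-0.384 0.009 ring px in scene crop [245.14641808 122.91793955]
```

View pics/scene7.png

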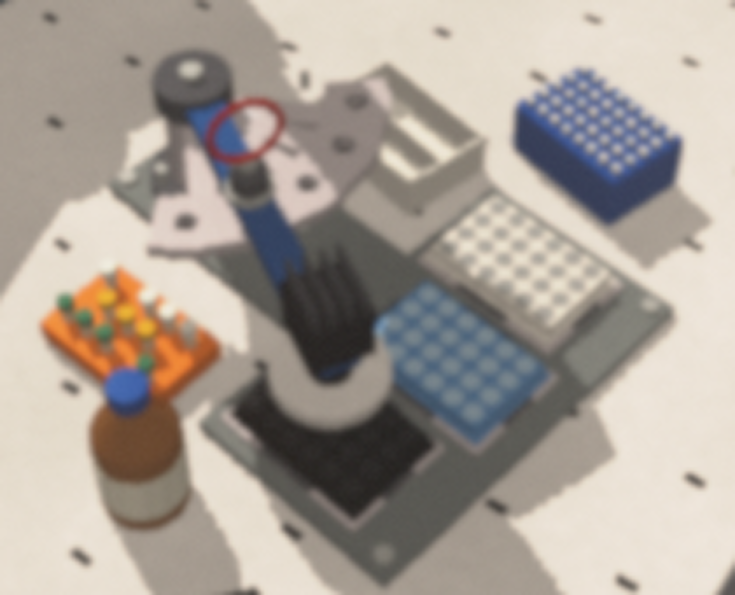

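View pics/top7.png

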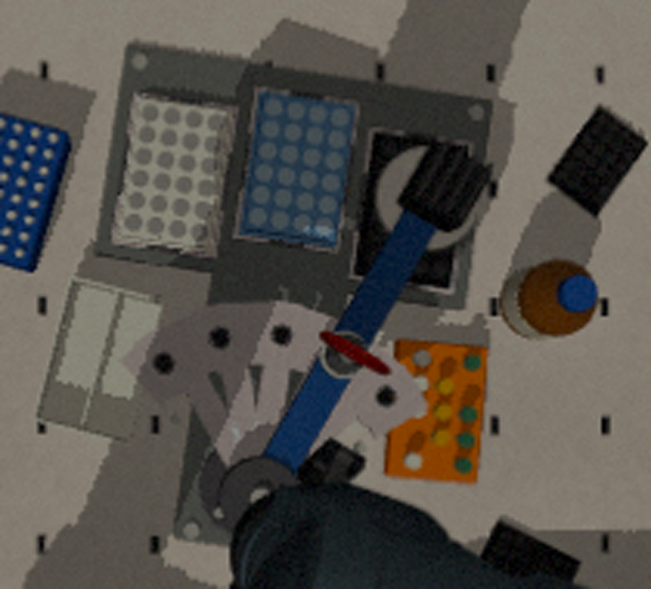

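The ring centre is at scene crop (246,131). The prediction is (245.9,132.0) for pin home at -0.384, and (245,123) if it were riding on the plate, so the pin is home. The camera stands over the black plate and all labware looks unmoved. The gripper is clear at z≈300.

```bash
python3 -c "
from cell import job; print(job.finish_job())"
```

```text
the job is handed in; nothing more can be done
None
```

I swung the camera arm one hole to the right, over the largest black plate in the right nest. The index pin dropped home there and I handed the job in at about 12 s.

- **Change from the task:** I did not hook the ring. The interface keeps the tool vertical, so I pinched the top of the ring lightly with the grip set at 20 N. I lifted the pin about 13 mm, swung to -0.384 rad, lowered it, opened and backed off. The wrist force followed the spring all the way, from about -5 N at home to -8.3 N lifted.
- **Last checks:** The ring centre in the scene view was within about 1 px (enlarged crop) of where it should be with the pin home at -0.384 rad. A pin riding on the plate would show about 9 px higher. The camera stands over the black plate, the labware shows no visible shift, and the gripper is clear at z ≈ 300 mm with no contact force.
- **Not measured:** I had no direct reading of the finger force, so the 40 N limit rests on the grip setting. The final lens-to-plate distance was judged from the pictures and the fitted geometry.

No check failed or disagreed.

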